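Unlock the cam and plug in the indicator

ROBOT

A 6-joint arm with a two-finger parallel gripper is mounted at the origin on the work surface. World frame = base frame: x ahead of the robot, y to its left, z up, the work surface at z = 0. Lengths are in m, angles in degrees, forces in N, time in s.
With the tool pointing down it reaches from about 0.4 to 0.825 m from the base axis. Payload 7 kg.
Tool frame: the origin (TCP) lies at the centre of the arm's flange, where the gripper is bolted on; the fingertips stand 178 mm ahead of it and the grasp point (between the pads) lies ahead of it (ctrl.grip_depth is the z of the grasp point in the tool frame, in m); z points along the fingers, x is the direction in which the jaws open and shut, and the axes are right-handed (so a half turn about z gives the same grasp; the last joint's range is limited). The gripper opens to 88 mm and grips with 3 to 60 N. Pads are 19 mm wide; open, the fingers measure 130 mm over their backs; the gripper's body (78 mm by 193 mm) begins 47 mm behind the grasp point.
Start: joints at [85.147, 20.546, 0.682, 0, -70.136, -16.507], TCP at [0.246, 0.629, 0.405] pointing down, gripper open.
Joint ranges: [-176.03, 176.03], [-82.01, 121.73], [-58.28, 71.71], [-173.87, 95.51], [-174.79, -0.11], [-173.66, 173.66]. Speed limits (degrees/s): [136.94, 136.94, 172.46, 180, 180, 180].

INTERFACE

Orientations are given as [roll, pitch, yaw] about the fixed x, y, z axes, in that order (R = Rz(yaw) Ry(pitch) Rx(roll)).
In Python, from plant import ctrl gives the robot as it stands.
- The arm moves only by the tool carry_out, never from a script. Its arguments are lists of equal length, an entry for each row: "linear": the shift along the tool's x, y, z in cm, a list of three; "twist": the turn about the tool's z in degrees. In form: {"linear": [[tx, ty, tz], ...], "twist": [twist, ...]}. A call has 1 to 12 rows; each row is the pose to reach, as a shift and turn from the pose measured when the call began, along the tool's axes at that moment; what a row does not reach only later rows make up. A row lasts 1/12 s, in which the tool goes at most 41.7 mm and 7.16 degrees, less where a joint would pass 70% of its speed; a pose out of reach is approached as far as the arm can. A call with a gripper value outside its range is refused whole. "fingers" is the gripper's target within -1 to 1 (fully open at 1, half-way at 0, shut at -1), set as the call begins (left out, the last holds). The fingers move at their own pace and stop on an object; the grip force is fixed at half the most. Time passes only in rows, so rows that repeat a pose let the fingers close. It gives the time, the measured TCP pose, the force and the opening at its end, in the units of the state.
- ctrl.get_obs(): the state, without advancing time (a new reading comes with each control period).
- ctrl.snapshot(name): name is "scene" or "top"; returns the picture (480x640x3 uint8, blue, green, red); there is no depth.
- ctrl.camera_params(name): a dict with "fovy" (degrees; the focal length in pixels is half the picture's height over the tangent of half this angle, whatever the lens; pixels are square), "cx", "cy" (the principal point, pixels), "eye" and "rotation" of the camera in the world. Camera axes: x right, y down, z forward; pixel columns grow to the right and rows downward; lengths in m; the calibration is good to about 2 mm. A picture is of the moment at which its call begins. camera_params takes no time and is no camera call.
- ctrl.close_job(): hands the job in, once; it reports no verdict.
The state is a dict: "clock": time; "joint_pos": joint angles; "qvel": joint speeds; "tau": joint torques, N m; "tool_pos": TCP position; "orientation": TCP orientation; "force": force on the tool from outside, world axes, zero at the start; "moment": the same for the moment, N m; "opening": finger opening in m.
Only numpy, scipy, OpenCV 4.12 (cv2) and the standard library are available. Lean on these libraries where they do the work, as an engineer would, in place of code of your own. Each camera call takes 0.05 s, during which the arm holds its last target.

TASK

On the indicator test fixture, push the red lever round with your fingertips until the brass cam is at its low point, the lever pointing at the green dot. Only then push the blue plate of the connector slide forward, fully home, so that the connector plugs into the back of the clamped indicator, and take the hand away. Push with the outside of the fingers only, never gripping the lever or the plate, and leave the loose parts and tools around undisturbed.

Things in the scene. Friction and masses are not known exactly. Their poses are not given: they have to be found in the camera images.
- fixture: Test fixture fixed to the bench, place and yaw vary: aluminium plate 310 x 255 mm, top at z = 12 mm, spanning x -120..190, y -115..140 mm of its frame (origin at bench top, z up, +x = forward, the way the slide is pushed). Black clamped indicator at x 56..171, y 8..92, up to z 80 mm; slide behind it; brass cam on the -y side; loose parts up to 58 mm high along the +y edge.
- cam_pivot (a point): Cam's vertical pivot axis, height 14 mm, at (20, -45) mm in the fixture's frame; axes as the fixture's. The cam is a brass disc of radius 30 mm (z 14..26 mm), its centre 12 mm off the pivot towards the lever: its rim reaches 42 mm from the pivot under the lever, 18 mm on the opposite side.
- lever_grip (a point): Centre of the red grip on the cam lever, 61 mm from the pivot, height 40 mm. x axis points outward along the lever, z up. The lever turns above the cam disc: a steel bar 12 mm wide (z 28..52 mm) from the pivot out to 45 mm, then the red grip 18 mm wide (z 27..53 mm) from 45 to 77 mm.
- cam (a joint): Cam angle, rad. 0 = low point, lever along the fixture's +x. Grows as the lever turns clockwise seen from above; at 1.57 it points along -y. Starts at 1.7 to 2.6, lobe blocking the slide: push the lever anticlockwise, through -y, to 0. Stops at -0.8 and 2.8. Stiff (about 2 N at the grip), no spring, stays where left. The slide passes only within 0.7 of 0. Pushing the slide does not turn the cam.
- push_plate (a point): Centre of the blue upright push plate at the slide's rear, height 39 mm. Plate 12 mm thick (x), 60 mm wide (y), z 14..64 mm; push its rear (-x) face. x axis = direction of travel (the fixture's +x). In front of it the slide carries a grey carriage (52 mm wide, 80 mm long, up to z 42 mm) and the black connector.
- low_mark (a point): Green dot, 18 mm wide, on the base plate (z 13 mm), 93 mm from the pivot towards the fixture's +x: the lever points at it when the cam is at its low point.
- follower_nose (a point): Middle of the front face of the slide's steel follower arm, the face that meets the cam rim, height 20 mm, in line with the pivot. The low arm (z 14..26 mm, 20 mm along x) reaches from the carriage sideways (-y), 15 mm past this point.
- slide (a joint): Slide travel in m: 0 = right back, 0.034 = fully home (hard stop, connector in the indicator). Starts at 0 to 0.006. Friction about 2 N; no spring.
- screw_jar: Loose amber jar with cap, 32 mm wide, 45 mm high, standing on the fixture's +y edge. Origin under its centre. Leave alone.
- gear: Loose brass gear disc, 38 mm wide, 12 mm high, lying on the fixture's +y edge. Origin under its centre. Leave alone.
- motor: Loose small blue motor, 24 x 24 mm, 46 mm high with shaft, standing on the fixture's +y edge. Origin under its centre. Leave alone.
- tweezers: Loose steel tweezers, 130 mm long, 8 mm high, on the blue mat at the right of the bench. Leave alone.
- screwdriver: Loose yellow-handled screwdriver on the blue mat at the right. Leave alone.
- pliers: Loose red-handled pliers, 150 mm long, 16 mm high, lying on the left of the bench. Leave alone.
- torch: Loose brown torch, 30 mm wide, 100 mm high, standing on the left of the bench. Leave alone.

How it is judged (in metres and radians):
On the way, in this order (a step that is already met when the one before it is completed fails the run):
1. the cam is turned to its low point with the slide still back (value of joint cam between -0.4 and 0.4 rad and value of joint slide below 0.012 m), for 0.2 s.
2. the slide is pushed fully home with the cam at its low point (value of joint cam between -0.4 and 0.4 rad and value of joint slide above 0.031 m), for 0.2 s.
At the end, for the whole second after the job is handed in: The cam is within 0.4 rad of its low point (joint 0) and the slide is home to within 3 mm (joint above 0.031 m), both at rest (all of step 2 and velocity of joint slide below 0.005 m/s and velocity of joint cam between -0.05 and 0.05 rad/s); the robot touches nothing.
It fails at once if a loose part or tool was lifted, knocked or moved more than 15 mm (distance of any of tweezers, screwdriver, pliers, torch, screw_jar, gear, motor from where it was at the start of the episode above 0.015 m).
It fails at once if the slide was pushed forward while the cam was not at its low point (value of joint slide above 0.011 m and (value of joint cam above 0.45 rad or value of joint cam below -0.45 rad)).
It fails at once if the cam lever was pinched between the fingers (x of the grasp point in the frame of lever_grip between -0.075 and 0.018 m and y of the grasp point in the frame of lever_grip between -0.006 and 0.006 m and z of the grasp point in the frame of lever_grip between -0.03 and 0.023 m).
It fails at once if the push plate was pinched between the fingers (x of the grasp point in the frame of push_plate between -0.006 and 0.006 m and y of the grasp point in the frame of push_plate between -0.032 and 0.032 m and z of the grasp point in the frame of push_plate between -0.03 and 0.035 m).
It also fails if it takes over 54 s, if anything falls off the work surface, if the arm or the gripper's body presses on something with over 40 N, if the wrist force passes 120 N, or if a joint passes its speed limit or range.

## Working session

There is one attempt and no reset: what is moved stays moved. The work goes in short steps, Python scripts to look and compute and a tool call to move; the robot and the scene stay as the last step left them, time stands still between calls to the robot, and variables do not carry over. Pictures are saved under pics/ and viewed, and the job is handed in when it is done.

Besides the shell and the picture viewer there is one more tool, called by a JSON object that holds its "api" and its "payload". carry_out: Moves the arm, as the interface text tells. Its arguments: {"type":"object","properties":{"linear":{"type":"array","items":{"type":"array","items":{"type":"number"}}},"twist":{"type":"array","items":{"type":"number"}},"fingers":{"type":"number"}},"required":["linear","twist"]}

```bash
ls; mkdir -p pics
python3 - <<'E'
from plant import ctrl
import cv2
for n in("scene","top"):
    cv2.imwrite(f"pics/{n}0.png",ctrl.snapshot(n)); print(ctrl.camera_params(n))
print(ctrl.get_obs(),ctrl.grip_depth)
E
```

```text
pics
{'fovy': 48.98715143614469, 'cx': 316.314301647665, 'cy': 240.979694616569, 'eye': array([1.2168625 , 1.02936635, 0.9963792 ]), 'rotation': array([-126.4985794 ,   -0.61350248,  148.49689223])}
{'fovy': 51.174307519010526, 'cx': 325.3504594643259, 'cy': 238.6923682191769, 'eye': array([ 0.3218331 , -0.04299329,  1.16164018]), 'rotation': array([-1.67812551e+02,  1.11948147e-02, -9.06941660e+01])}
{'clock': 0.1, 'joint_pos': array([ 8.51450921e+01,  2.05852674e+01,  6.40774680e-01, -1.52791764e-02,
       -7.01346377e+01, -1.65079833e+01]), 'qvel': array([ 0.0042992 , -0.06163098,  0.08169134,  0.04807578, -0.00645285,
       -0.00505167]), 'tau': array([-1.03236660e-03, -5.84159803e+01,  2.93754083e+01,  7.01537222e+00,
        1.01853185e-02, -4.42536964e-05]), 'tool_pos': array([0.24582136, 0.62847475, 0.40386052]), 'orientation': array([-1.79991286e+02, -7.99504532e-02, -1.11368099e+02]), 'force': array([ 0.03572858, -0.18700381, -0.49575828]), 'moment': array([0.02372082, 0.00519816, 0.00628083]), 'opening': 0.08789269641192374} 0.1593
```

View pics/scene0.png

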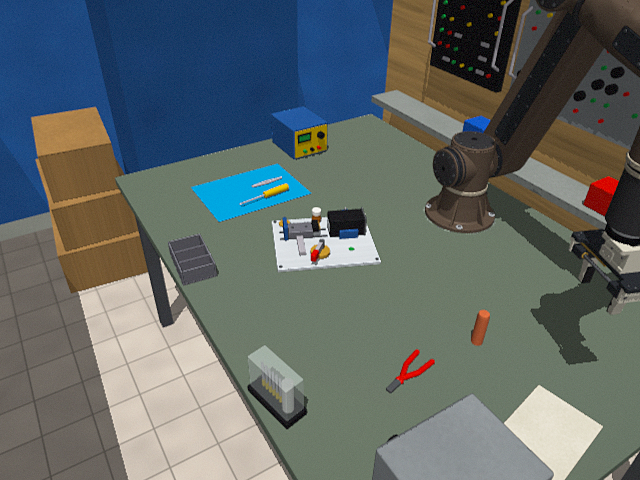

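View pics/top0.png

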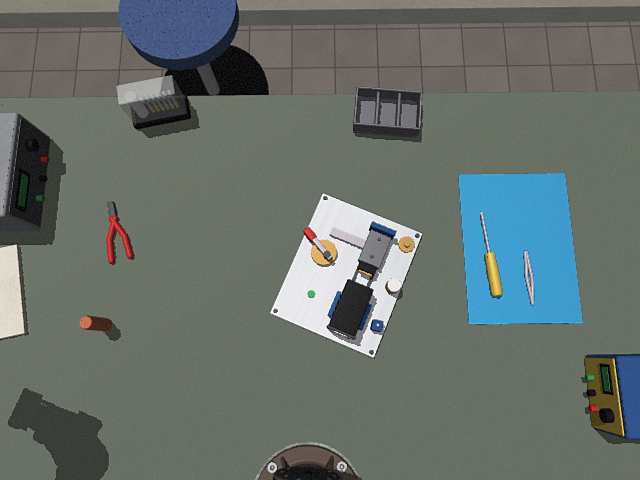

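```bash
cat > h.py <<'E'
import numpy as np,cv2
from scipy.spatial.transform import Rotation as R
from plant import ctrl
def cam(n):
    p=ctrl.camera_params(n); f=240/np.tan(np.radians(p['fovy']/2))
    return f,p['cx'],p['cy'],np.array(p['eye']),R.from_euler('xyz',p['rotation'],degrees=True).as_matrix()
def unproj(n,u,v,z):
    f,cx,cy,e,M=cam(n); d=M@np.array([(u-cx)/f,(v-cy)/f,1]); return e+d*(z-e[2])/d[2]
def proj(n,P):
    f,cx,cy,e,M=cam(n); q=(np.asarray(P)-e)@M; return np.array([cx+f*q[...,0]/q[...,2],cy+f*q[...,1]/q[...,2]]).T
E
python3 - <<'E'
from h import *
im=cv2.imread('pics/top0.png')
cv2.imwrite('pics/zoom.png',cv2.resize(im[185:365,260:440],None,fx=3.3,fy=3.3,interpolation=cv2.INTER_CUBIC))
m=((im.min(2)>190)).astype(np.uint8); m[:185]=0;m[365:]=0;m[:,:262]=0;m[:,440:]=0
c=max(cv2.findContours(m,cv2.RETR_EXTERNAL,cv2.CHAIN_APPROX_NONE)[0],key=cv2.contourArea)
print(cv2.boxPoints(cv2.minAreaRect(c)))
hsv=cv2.cvtColor(im,cv2.COLOR_BGR2HSV)
g=(cv2.inRange(hsv,(50,120,60),(80,255,255)));r=cv2.inRange(hsv,(0,170,80),(6,255,255))|cv2.inRange(hsv,(174,170,80),(180,255,255))
for k in(g,r):
    k=k.copy();k[:,:262]=0;k[:,440:]=0;k[:185]=0;k[365:]=0
    y,x=np.nonzero(k);print(x.mean(),y.mean(),len(x))
E
```

```text
[[269.7414  312.60352]
 [322.0345  190.58623]
 [425.4655  234.91382]
 [373.17242 356.9311 ]]
310.5945945945946 293.81081081081084 37
309.1511627906977 233.52325581395348 86
```

View pics/zoom.png

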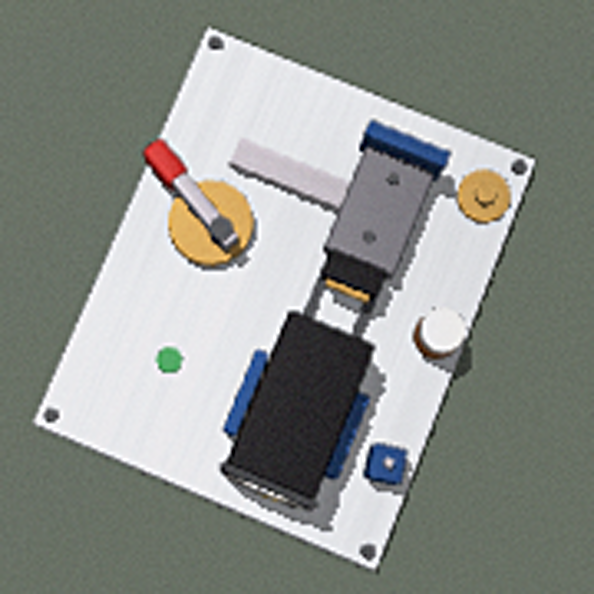

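```bash
cat >> h.py <<'E'
def fit(px,F,z):
    W=np.array([unproj('top',u,v,z)[:2] for u,v in px]);F=np.array(F)/1000
    a=F-F.mean(0);b=W-W.mean(0);t=np.arctan2((a[:,0]*b[:,1]-a[:,1]*b[:,0]).sum(),(a*b).sum())
    Q=np.array([[np.cos(t),-np.sin(t)],[np.sin(t),np.cos(t)]]);o=W.mean(0)-Q@F.mean(0)
    return t,o,(W-o-F@Q.T)*1000
E
python3 - <<'E'
from h import *
px=np.array([(210,27),(536,160),(378,570),(35,424)])/3.3+[260,185]
t,o,r=fit(px,[(-120,-115),(-120,140),(190,140),(190,-115)],.012)
print(np.degrees(t),o,r)
Q=np.array([[np.cos(t),-np.sin(t)],[np.sin(t),np.cos(t)]])
def inv(u,v,z): return (Q.T@(unproj('top',u,v,z)[:2]-o))*1000
z=lambda a,b:(a/3.3+260,b/3.3+185)
print('dot (113,-45)',inv(310.6,293.8,.013))
g=inv(*z(165,161),.053);print('grip',g,np.degrees(np.arctan2(*(g-[20,-45])[::-1])),np.hypot(*(g-[20,-45])))
print('plate top L,R rear',inv(*z(370,122),.064),inv(*z(449,155),.064))
print('cam c',inv(*z(212,223),.026))
print('follower',inv(*z(232,164),.026),inv(*z(340,208),.026))
print('jar,gear,motor',inv(*z(442,331),.045),inv(*z(484,195),.012+.012),inv(*z(387,464),.05))
for n,f,zz in(('pivot',(20,-45),.05),('gripmeas',g,.04),('low',(113,-45),.013)): print(n,o+Q@np.array(f)/1000)
E
```

```text
156.5124522771628 [ 0.52611505 -0.09967031] [[-0.40458875 -1.00010174]
 [-0.50760998  1.68519357]
 [ 0.91632906  0.06298577]
 [-0.00413034 -0.7480776 ]]
dot (113,-45) [113.44532133 -48.00305892]
grip [  -7.7199728  -100.02771603] -116.73648194760008 61.61530997243543
plate top L,R rear [-85.00479318  19.74596418] [-84.31799465  77.88539498]
cam c [ 15.07322344 -55.46491699]
follower [-29.29369295 -58.86528634] [-29.45353826  22.95476573]
jar,gear,motor [ 26.55305463 118.36468993] [-77.6648881  112.67364224] [123.98444893 116.25583396]
pivot [ 0.52570685 -0.05042771]
gripmeas [ 0.57306142 -0.01100701]
low [ 0.44041221 -0.01336259]
```

```bash
cat >> h.py <<'E'
T=np.radians(156.512);O=np.array([.526115,-.09967])
QF=np.array([[np.cos(T),-np.sin(T)],[np.sin(T),np.cos(T)]])
def f2w(x,y): return O+QF@np.array([x,y])/1000
def w2f(p): return QF.T@(np.asarray(p)[:2]-O)*1000
def lev(a,r=61,off=30): # a lever angle cw rad ; finger centre in fixture mm
    u=np.array([np.cos(a),-np.sin(a)]);n=np.array([u[1],-u[0]]);return np.array([20,-45])+r*u+off*n
def rows(targets): # (x,y,tipz,yawdeg) world
    s=ctrl.get_obs();M=R.from_euler('xyz',s['orientation'],degrees=True).as_matrix();p=s['tool_pos'];L=[];W=[]
    for x,y,z,yaw in targets:
        L.append([round(float(k),1) for k in M.T@(np.array([x,y,z+.178])-p)*100]); d=(s['orientation'][2]-yaw+180)%360-180;W.append(round(float(d),1))
    print(L);print(W)
def st():
    s=ctrl.get_obs();p=s['tool_pos'];print('t',s['clock'],'fix',w2f(p),'tipz',p[2]-.178,'ori',s['orientation'],'F',s['force'],'Ffix',QF.T@s['force'][:2],'op',s['opening'])
E
python3 - <<'E'
from h import *
f=lev(2.04,62,48);w=f2w(*f);print(f,w)
rows([(*w,.227,156.5-116.9+90),(*w,.10,130),(*w,.034,130)])
E
```

```text
[-50.8474973  -78.59512058] [ 0.60407409 -0.04785262]
[[49.9, -58.0, -0.0], [49.9, -58.0, 12.7], [49.9, -58.0, 19.3]]
[119.0, 118.6, 118.6]
```

{"api": "carry_out", "payload": {"linear": [[2.5,-2.9,0],[5,-5.8,0],[7.5,-8.7,0],[10,-11.6,0],[12.5,-14.5,0],[15,-17.4,0],[17.5,-20.3,0],[20,-23.2,0],[22.5,-26.1,0],[25,-29,0]], "twist": [6,12,18,24,30,36,42,48,54,60], "fingers": -1}}

```text
clock: 0.93
tool_pos: [0.4251, 0.2881, 0.4042]
orientation: [-179.9, -0.0, -171.6]
force: [0.3, 0.0, 0.8]
opening: 0.0263
```

Run:
```python
from h import *
st()
w=f2w(*lev(2.04,62,48))
rows([(*w,.227,130),(*w,.10,130),(*w,.034,130)])
```

```text
t 0.9333 fix [ 247.22646543 -315.38939321] tipz 0.2261691089959213 ori [-1.79921238e+02 -4.48126261e-02 -1.71644179e+02] F [0.28309798 0.01805983 0.77448964] Ffix [-0.25244362 -0.12939413] op 0.026302620885846593
[[-12.8, -35.8, -0.0], [-12.8, -35.8, 12.7], [-12.8, -35.8, 19.3]]
[58.4, 58.4, 58.4]
```

{"api": "carry_out", "payload": {"linear": [[-1.2,-3.3,0],[-2.4,-6.6,0],[-3.6,-9.9,0],[-4.8,-13.2,0],[-6,-16.5,0],[-7.2,-19.8,0],[-8.4,-23.1,0],[-9.6,-26.4,0],[-10.8,-29.7,0],[-12,-33,0],[-12.8,-35.8,0],[-12.8,-35.8,0]], "twist": [5,10,15,20,25,30,35,40,45,50,55,58.4]}}

```text
clock: 1.93
tool_pos: [0.6052, -0.0514, 0.4034]
orientation: [-179.8, 0.0, 129.5]
force: [-0.4, 0.1, 0.9]
opening: 0.0002
```

Run:
```python
from h import *
st()
w=f2w(*lev(2.04,62,48))
rows([(*w,.227,130),(*w,.10,130),(*w,.034,130)])
cv2.imwrite("pics/t1.png",ctrl.snapshot("top"))
im=ctrl.snapshot("scene");cv2.imwrite("pics/s1.png",cv2.resize(im[150:300,220:420],None,fx=4,fy=4))
```

```text
t 1.9333 fix [-53.25947748 -75.76398484] tipz 0.22541788685857939 ori [-1.79812936e+02  3.60073949e-02  1.29492493e+02] F [-0.39347724  0.1289133   0.86909106] Ffix [0.41225442 0.03859111] op 0.00019378543294656884
[[0.3, 0.1, -0.2], [0.4, 0.2, 12.5], [0.4, 0.2, 19.1]]
[-0.5, -0.5, -0.5]
```

View pics/s1.png

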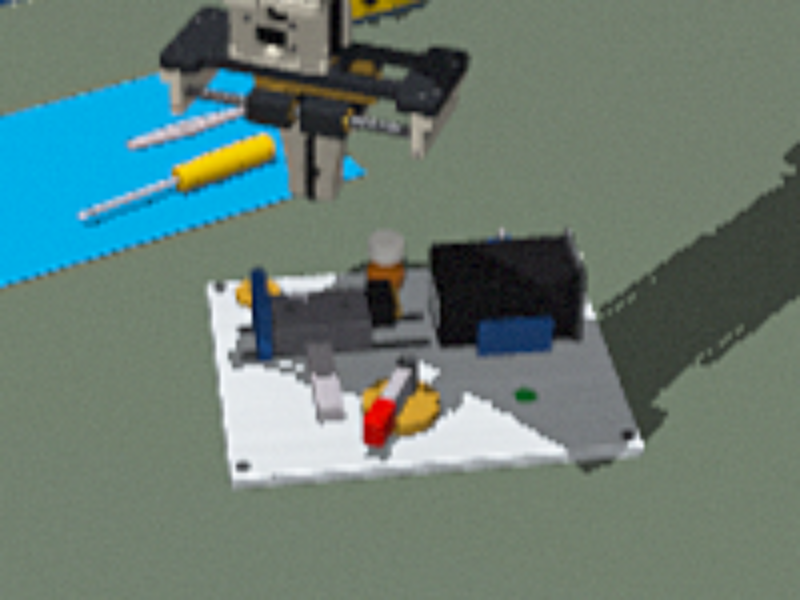

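{"api": "carry_out", "payload": {"linear": [[0.3,0.1,3],[0.3,0.1,6],[0.3,0.1,9],[0.3,0.1,12],[0.3,0.1,15],[0.3,0.1,17],[0.3,0.1,18.5],[0.3,0.1,19],[0.3,0.1,19]], "twist": [0,0,0,0,0,0,0,0,0]}}

```text
clock: 2.78
tool_pos: [0.6017, -0.0455, 0.2123]
orientation: [-179.7, -0.1, 129.9]
force: [-0.5, 0.3, -0.1]
opening: 0.0009
```

Run:
```python
from h import *
st()
im=ctrl.snapshot("scene");cv2.imwrite("pics/s2.png",cv2.resize(im[150:300,220:420],None,fx=4,fy=4))
tg=[(*f2w(*lev(2.04,62,o)),.034,130) for o in (40,34,30)]
for a in np.arange(1.96,1.25,-.08): tg.append((*f2w(*lev(a,62,30)),.034,156.5-np.degrees(a)+90))
rows(tg)
```

```text
t 2.7833 fix [-47.70805185 -79.82011415] tipz 0.034349071397694386 ori [-1.79707774e+02 -8.84935621e-02  1.29889292e+02] F [-0.47607637  0.30619232 -0.08966336] Ffix [ 0.55866546 -0.09107875] op 0.0008886956170212506
[[0.5, -0.0, 0.2], [1.1, -0.0, 0.2], [1.5, -0.0, 0.2], [2.0, 0.2, 0.2], [2.5, 0.4, 0.2], [3.1, 0.5, 0.2], [3.6, 0.6, 0.2], [4.2, 0.7, 0.2], [4.7, 0.7, 0.2], [5.3, 0.7, 0.2], [5.8, 0.6, 0.2], [6.3, 0.5, 0.2]]
[-0.1, -0.1, -0.1, -4.3, -8.9, -13.5, -18.1, -22.7, -27.2, -31.8, -36.4, -41.0]
```

View pics/s2.png

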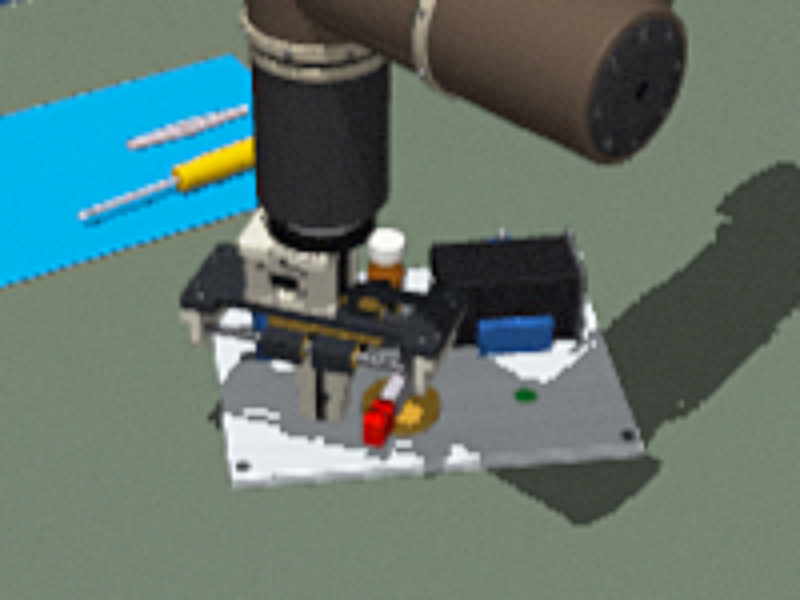

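Run:
```python
from h import *
for n,p,yw,tcp in(('s1',(420,157),129.5,(.6052,-.0514,.4034)),('s1L',(180,112),129.5+180,(.6052,-.0514,.4034)),('s2',(423,393),129.9,(.6017,-.0455,.2123)),('s2L',(197,347),309.9,(.6017,-.0455,.2123))):
    u=(np.array(p)+.5)/4+[220,150]
    f,cx,cy,e,M=cam('scene');d=M@np.array([(u[0]-cx)/f,(u[1]-cy)/f,1])
    ax=np.array([np.cos(np.radians(yw)),np.sin(np.radians(yw)),0]);B=np.c_[d,-ax,-np.array([0,0,1.])]
    k=np.linalg.solve(B,np.array(tcp)-e);print(n,'along',k[1],'z below tcp',k[2])
```

```text
s1 along 0.0789026764467915 z below tcp -0.1342412442284341
s1L along 0.09549315965718382 z below tcp -0.1339660404053421
s2 along 0.07884730828193462 z below tcp -0.13953458667314103
s2L along 0.0979095380399836 z below tcp -0.1411994332514895
```

{"api": "carry_out", "payload": {"linear": [[0,0,0],[0,0,0],[0,0,0],[0,0,0],[0,0,0],[0,0,0],[0,0,0],[0,0,0],[0,0,0],[0,0,0],[0,0,0],[0,0,0]], "twist": [7,14,21,28,35,42,49,56,63,70,77,84]}}

```text
clock: 3.83
tool_pos: [0.6028, -0.0451, 0.2156]
orientation: [179.9, 0.1, 45.6]
force: [-0.9, -0.3, 0.6]
opening: 0.0003
```

Run:
```python
from h import *
st();print(ctrl.get_obs()['joint_pos'])
tg=[(*f2w(*lev(2.04,63,o)),.034,40) for o in (40,32,24,18)]
for a in np.arange(1.96,1.37,-.08): tg.append((*f2w(*lev(a,63,18)),.034,156.5-np.degrees(a)))
rows(tg)
```

```text
t 3.8333 fix [-48.61944298 -80.59726945] tipz 0.03763983348589944 ori [1.79944788e+02 5.20999385e-02 4.56128928e+01] F [-0.89776616 -0.29636806  0.58778414] Ffix [0.7052609  0.62962304] op 0.0003446562463958338
[ 1.42430805e+01  2.44154542e+01 -2.11913595e+01  1.06123473e-01
 -4.44089785e+01 -1.48705984e+02]
[[0.1, -0.5, 0.4], [0.2, -1.3, 0.4], [0.2, -2.1, 0.4], [0.3, -2.7, 0.4], [0.5, -3.2, 0.4], [0.6, -3.7, 0.4], [0.7, -4.2, 0.4], [0.8, -4.7, 0.4], [0.8, -5.3, 0.4], [0.7, -5.8, 0.4], [0.7, -6.3, 0.4], [0.6, -6.8, 0.4]]
[5.6, 5.6, 5.6, 5.6, 1.4, -3.2, -7.8, -12.3, -16.9, -21.5, -26.1, -30.7]
```

{"api": "carry_out", "payload": {"linear": [[0.1,-0.5,0.2],[0.2,-1.3,0.3],[0.2,-2.1,0.3],[0.3,-2.7,0.3],[0.5,-3.2,0.3],[0.6,-3.7,0.3],[0.7,-4.2,0.3],[0.8,-4.7,0.3],[0.8,-5.3,0.3],[0.7,-5.8,0.3],[0.7,-6.3,0.3],[0.6,-6.8,0.3]], "twist": [2,4,4,4,1,-3,-8,-12,-17,-21,-26,-30]}}

```text
clock: 4.83
tool_pos: [0.5589, 0.0071, 0.2138]
orientation: [179.8, 0.0, 76.0]
force: [2.5, -3.1, 0.2]
opening: 0.0008
```

Run:
```python
from h import *
st()
im=ctrl.snapshot("scene");cv2.imwrite("pics/s3.png",cv2.resize(im[150:300,220:420],None,fx=4,fy=4))
rows([(*f2w(*lev(a,63,18)),.036,156.5-np.degrees(a)) for a in np.arange(1.32,.43,-.08)])
```

```text
t 4.8333 fix [  12.48398883 -111.01829715] tipz 0.03579259598180151 ori [1.79836751e+02 3.51560960e-02 7.60296646e+01] F [ 2.50841495 -3.12979173  0.21339021] Ffix [-3.54797701  1.87072204] op 0.0007767505378223304
[[0.0, -0.5, -0.0], [0.1, -1.0, -0.0], [0.2, -1.5, -0.0], [0.2, -2.1, -0.0], [0.1, -2.6, -0.0], [0.0, -3.1, -0.0], [-0.1, -3.6, -0.0], [-0.3, -4.1, -0.0], [-0.5, -4.6, -0.0], [-0.7, -5.1, -0.0], [-1.0, -5.5, -0.0], [-1.3, -5.9, -0.0]]
[-4.6, -9.2, -13.8, -18.4, -22.9, -27.5, -32.1, -36.7, -41.3, -45.9, -50.5, -55.0]
```

View pics/s3.png

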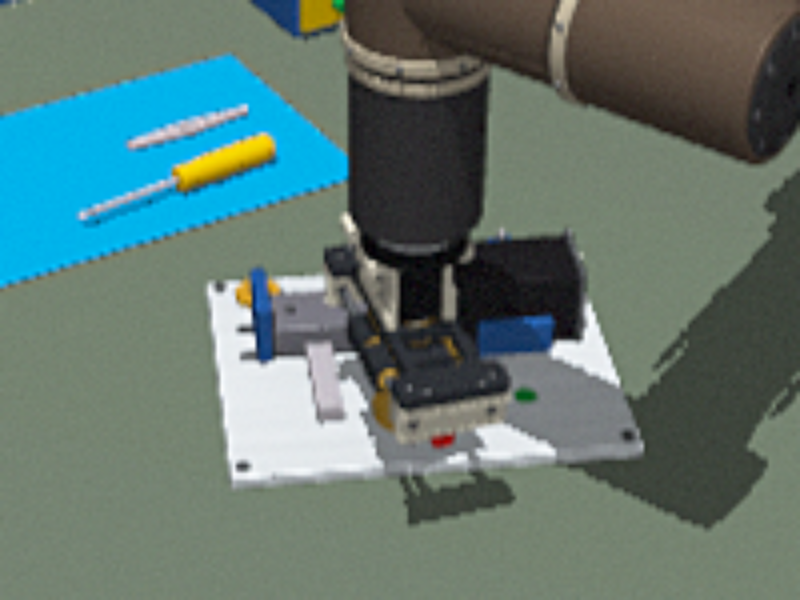

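{"api": "carry_out", "payload": {"linear": [[0,-0.5,0],[0.1,-1.0,0],[0.2,-1.5,0],[0.2,-2.1,0],[0.1,-2.6,0],[0,-3.1,0],[-0.1,-3.6,0],[-0.3,-4.1,0],[-0.5,-4.6,0],[-0.7,-5.1,0],[-1.0,-5.5,0],[-1.3,-5.9,0]], "twist": [-4,-9,-14,-18,-23,-28,-32,-37,-41,-46,-50,-55]}}

```text
clock: 5.88
tool_pos: [0.4986, 0.0096, 0.2148]
orientation: [179.7, 0.2, 131.5]
force: [1.9, 1.8, 0.5]
opening: 0.0002
```

Run:
```python
from h import *
st()
rows([(*f2w(*lev(a,63,18)),.036,156.5-np.degrees(a)) for a in (.36,.28,.2,.12,.06,.02,0)])
```

```text
t 5.8833 fix [ 68.77180239 -89.24026266] tipz 0.03675529449165818 ori [179.7334109    0.19846546 131.46903245] F [1.94669785 1.76009103 0.46993228] Ffix [-1.08390483 -2.3901262 ] op 0.00016460324872228667
[[0.1, -0.6, 0.1], [0.2, -1.2, 0.1], [0.3, -1.7, 0.1], [0.3, -2.2, 0.1], [0.2, -2.6, 0.1], [0.2, -2.9, 0.1], [0.2, -3.0, 0.1]]
[-4.4, -9.0, -13.6, -18.2, -21.6, -23.9, -25.0]
```

{"api": "carry_out", "payload": {"linear": [[0.1,-0.6,0],[0.2,-1.2,0],[0.3,-1.7,0],[0.3,-2.2,0],[0.2,-2.6,0],[0.2,-2.9,0],[0.2,-3.0,0],[0.2,-3.0,0],[0.2,-3.0,0]], "twist": [-4,-9,-14,-18,-22,-24,-25,-25,-25]}}

```text
clock: 6.63
tool_pos: [0.4753, -0.0084, 0.2152]
orientation: [179.8, 0.4, 156.4]
force: [1.0, 1.4, 1.0]
opening: 0.0004
```

{"api": "carry_out", "payload": {"linear": [[0,1,0],[0,2.5,0],[0,4,0],[0,5,-2],[0,5,-5],[0,5,-8.5],[0,5,-12],[0,5,-14],[0,5,-14]], "twist": [0,0,0,0,0,0,0,0,0]}}

```text
clock: 7.38
tool_pos: [0.4959, 0.039, 0.3603]
orientation: [179.5, 0.7, 156.5]
force: [0.8, 0.7, -0.3]
opening: 0.0004
```

Run:
```python
from h import *
st()
im=ctrl.snapshot("scene");cv2.imwrite("pics/s4.png",cv2.resize(im[150:300,220:420],None,fx=4,fy=4))
im=ctrl.snapshot("top");cv2.imwrite("pics/t4.png",cv2.resize(im[185:365,260:440],None,fx=3.3,fy=3.3))
w=f2w(-130,49)
rows([(*w,.17,66.5),(*w,.035,66.5)])
```

```text
t 7.3833 fix [  82.96168874 -115.183677  ] tipz 0.18232780916058372 ori [179.49399689   0.68827772 156.49353115] F [ 0.82733407  0.65022634 -0.30921485] Ffix [-0.49963187 -0.92609068] op 0.0004036136520289538
[[-21.4, -16.3, 0.9], [-21.3, -16.4, 14.4]]
[89.9, 89.9]
```

View pics/s4.png

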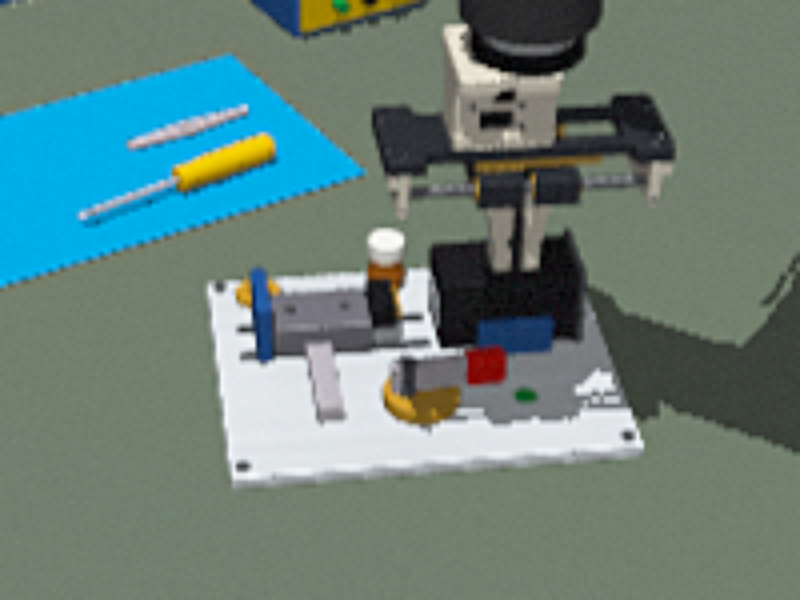

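View pics/t4.png

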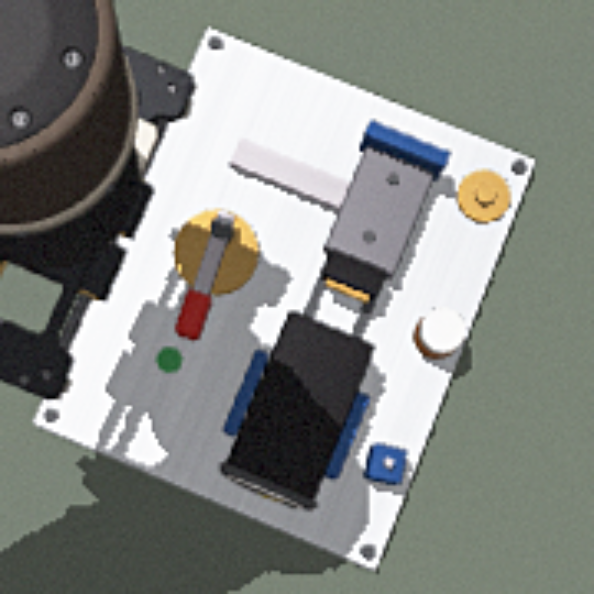

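Run:
```python
from h import *
for p in [(193,316)]:
    g=w2f(unproj('top',p[0]/3.3+260,p[1]/3.3+185,.053)); d=g-[20,-45]; print(g,np.arctan2(-d[1],d[0]),np.hypot(*d))
p=(220,232);print(w2f(unproj('top',p[0]/3.3+260,p[1]/3.3+185,.052)))
```

```text
[ 83.37942867 -40.53738406] -0.0702950955079468 63.536343296856565
[ 23.17222348 -46.07541515]
```

{"api": "carry_out", "payload": {"linear": [[-1.8,-1.3,0],[-3.6,-2.7,0],[-5.4,-4.1,0],[-7.2,-5.4,0],[-9,-6.8,0],[-10.8,-8.2,0],[-12.6,-9.5,0],[-14.4,-10.9,0],[-16.2,-12.3,0],[-18,-13.7,0],[-19.8,-15,0],[-21.4,-16.3,0]], "twist": [7,14,21,28,35,42,49,56,63,70,77,84]}}

```text
clock: 8.48
tool_pos: [0.6265, -0.1968, 0.3544]
orientation: [179.8, -0.2, 72.1]
force: [0.1, -0.5, -0.7]
opening: 0.0003
```

Run:
```python
from h import *
st()
w=f2w(-130,49)
rows([(*w,.17,66.5),(*w,.035,66.5)])
```

```text
t 8.4833 fix [-130.78289553   49.10108558] tipz 0.17638960026630052 ori [179.76010831  -0.21488337  72.08822969] F [ 0.06014994 -0.45695537 -0.67548509] Ffix [-0.23728889  0.3951205 ] op 0.0002552927207221192
[[0.0, -0.1, 0.6], [-0.0, -0.1, 14.1]]
[5.6, 5.6]
```

{"api": "carry_out", "payload": {"linear": [[0,0,2.5],[0,0,5],[0,0,7.5],[0,0,10],[0,0,12],[0,0,13.5],[0,0,14],[0,0,14]], "twist": [3,5.6,5.6,5.6,5.6,5.6,5.6,5.6]}}

```text
clock: 9.15
tool_pos: [0.6266, -0.1959, 0.2113]
orientation: [-179.9, -0.1, 66.5]
force: [-1.0, -0.6, 0.3]
opening: 0.0003
```

Run:
```python
from h import *
st()
im=ctrl.snapshot("scene");cv2.imwrite("pics/s5.png",cv2.resize(im[150:300,220:420],None,fx=4,fy=4))
rows([(*f2w(x,49),.036,66.5) for x in (-110,-95,-80,-65,-60)])
```

```text
t 9.15 fix [-130.55713685   48.18717364] tipz 0.033285748195125114 ori [-1.79926300e+02 -1.30688407e-01  6.64884055e+01] F [-1.00353196 -0.6431819   0.29529179] Ffix [0.66403824 0.98985482] op 0.00032929262002660684
[[-0.1, -2.1, -0.1], [-0.1, -3.6, -0.1], [-0.1, -5.1, -0.1], [-0.1, -6.6, -0.1], [-0.1, -7.1, -0.1]]
[0.0, 0.0, 0.0, 0.0, 0.0]
```

View pics/s5.png

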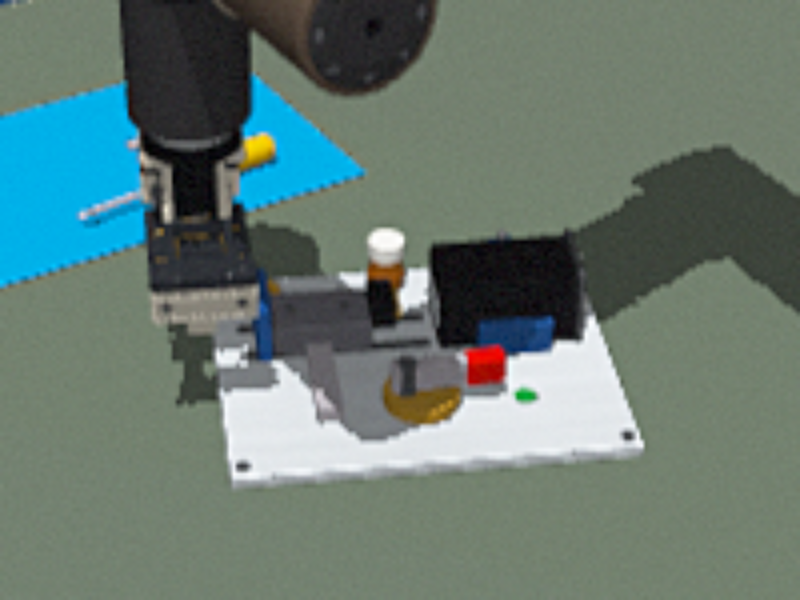

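{"api": "carry_out", "payload": {"linear": [[0,-0.8,0],[0,-1.6,0],[0,-2.4,0],[0,-2.9,0],[0,-3.3,0],[0,-3.6,0],[0,-3.9,0],[0,-4.3,0],[0,-4.7,0],[0,-5.1,0],[0,-5.5,0],[0,-5.5,0]], "twist": [0,0,0,0,0,0,0,0,0,0,0,0]}}

```text
clock: 10.2
tool_pos: [0.5759, -0.1738, 0.2128]
orientation: [180.0, -0.2, 66.5]
force: [1.4, -0.1, -0.0]
opening: 0.0008
```

Run:
```python
from h import *
st()
im=ctrl.snapshot("top");cv2.imwrite("pics/t6.png",cv2.resize(im[185:365,260:440],None,fx=3.3,fy=3.3))
im=ctrl.snapshot("scene");cv2.imwrite("pics/s6.png",cv2.resize(im[150:300,220:420],None,fx=4,fy=4))
```

```text
t 10.2 fix [-75.19719597  48.14753297] tipz 0.034763158542081285 ori [ 1.79989341e+02 -1.64686165e-01  6.64978231e+01] F [ 1.42284534 -0.08020255 -0.04107985] Ffix [-1.33691874 -0.49352771] op 0.0008319407999264378
```

View pics/s6.png

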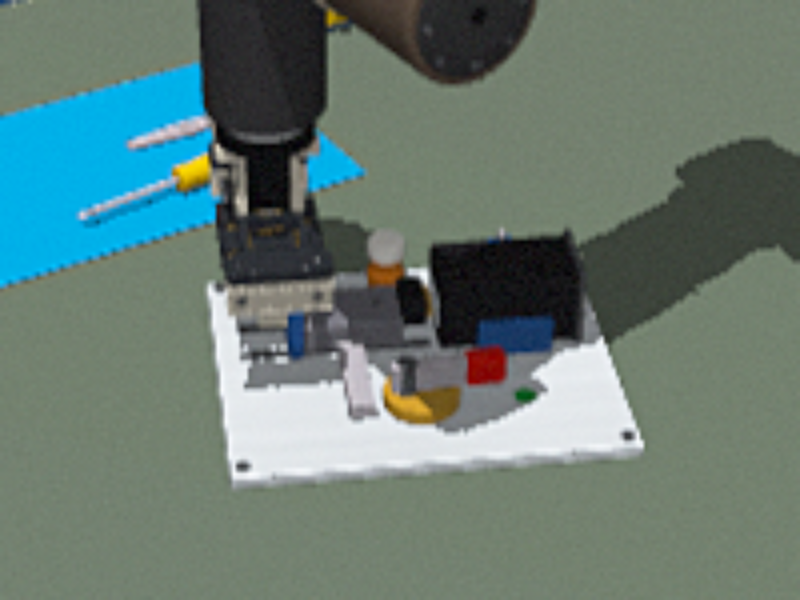

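{"api": "carry_out", "payload": {"linear": [[0,-0.2,0],[0,-0.4,0],[0,-0.6,0],[0,-0.8,0],[0,-0.8,0]], "twist": [0,0,0,0,0]}}

```text
clock: 10.72
tool_pos: [0.5713, -0.1717, 0.213]
orientation: [179.6, -0.2, 66.6]
force: [13.6, -9.7, -9.9]
opening: 0.0001
```

{"api": "carry_out", "payload": {"linear": [[0,-0.1,0],[0,-0.2,0],[0,-0.3,0],[0,-0.3,0]], "twist": [0,0,0,0]}}

```text
clock: 11.05
tool_pos: [0.5705, -0.1713, 0.2131]
orientation: [179.3, -0.2, 66.6]
force: [11.5, -10.2, -9.3]
opening: 0.0005
```

Run:
```python
from h import *
st()
im=ctrl.snapshot("top");cv2.imwrite("pics/t7.png",cv2.resize(im[185:365,260:440],None,fx=3.3,fy=3.3))
im=ctrl.snapshot("scene");cv2.imwrite("pics/s7.png",cv2.resize(im[180:270,260:380],None,fx=6,fy=6))
```

```text
t 11.05 fix [-69.25237368  48.01641228] tipz 0.035124078303417294 ori [179.32771558  -0.24341392  66.59488892] F [ 11.49954552 -10.24590388  -9.34532789] Ffix [-14.63031084   4.81374057] op 0.0005055381106363613
```

View pics/s7.png

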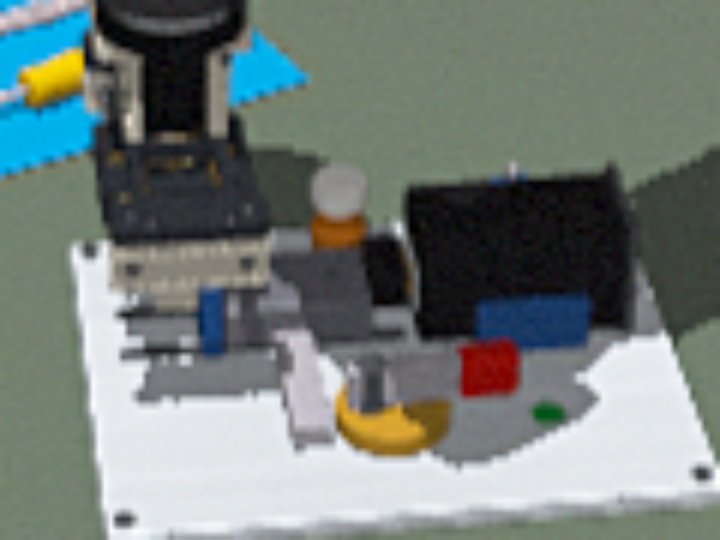

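View pics/t7.png

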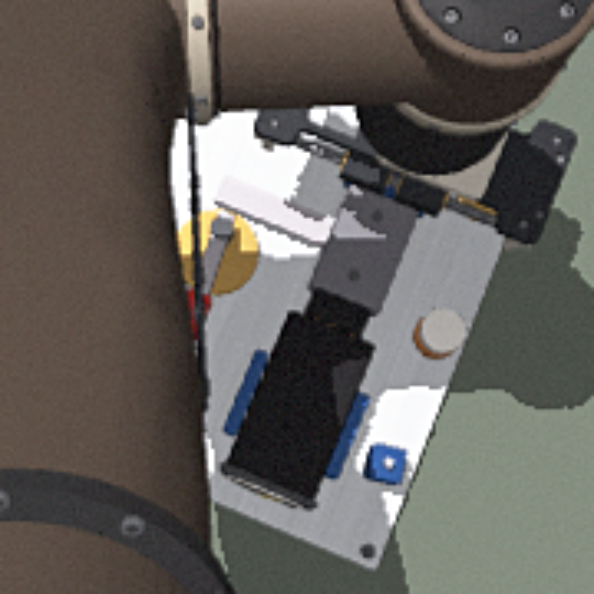

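```bash
python3 - <<'E'
from h import *
# template match carriage screw patches between t0 and t7 top views + hand points
def pt(p,z): return w2f(unproj('top',p[0]/3.3+260,p[1]/3.3+185,z))
for a,b in(((393,180),(378,215)),((369,238),(354,275))): print(pt(b,.042)-pt(a,.042),pt(a,.042))
print('follower front', pt((216,203),.026),pt((320,246),.026))
a=cv2.imread('pics/top0.png');b=ctrl.snapshot('top');cv2.imwrite('pics/t8.png',b)
print(ctrl.get_obs()['force'])
E
python3 - <<'E'
import cv2
b=cv2.imread('pics/t8.png');a=cv2.imread('pics/top0.png')
import numpy as np
o=np.hstack([cv2.resize(i[225:305,320:385],None,fx=6,fy=6,interpolation=cv2.INTER_CUBIC) for i in(a,b)]);cv2.imwrite('pics/cmp.png',o)
E
```

```text
[26.96069357 -0.48813485] [-58.62414136  49.50844784]
[27.8425289   0.02955761] [-14.30762616  49.24487562]
follower front [  0.86401677 -58.40551371] [ 0.9565259 20.1674851]
[ 11.78674429 -11.22549342  -9.63463797]
```

View pics/cmp.png

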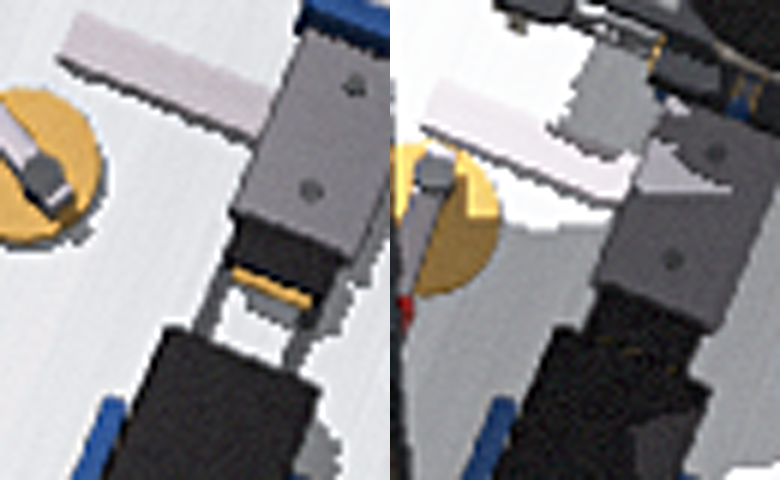

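{"api": "carry_out", "payload": {"linear": [[0,-0.3,0],[0,-0.6,0],[0,-0.9,0],[0,-0.9,0],[0,-0.9,0]], "twist": [0,0,0,0,0]}}

```text
clock: 11.62
tool_pos: [0.5683, -0.1698, 0.2142]
orientation: [178.5, -0.4, 66.7]
force: [27.7, -24.3, -23.3]
opening: 0.0003
```

Run:
```python
from h import *
st()
```

```text
t 11.6167 fix [-66.66873537  47.53734169] tipz 0.03621409255822433 ori [178.47032963  -0.38427758  66.70945786] F [ 27.73647418 -24.30767552 -23.30868039] Ffix [-35.12632292  11.23906256] op 0.00031685899763012916
```

{"api": "carry_out", "payload": {"linear": [[0,1,0],[0,2.5,0],[0,4,0],[0,5.5,0],[0,6.5,-1],[0,6.5,-4],[0,6.5,-8],[0,6.5,-12],[0,8,-15],[0,11,-17],[0,14,-18],[0,14,-18]], "twist": [0,0,0,0,0,0,0,0,0,0,0,0]}}

```text
clock: 12.62
tool_pos: [0.6949, -0.2258, 0.4001]
orientation: [178.3, -0.4, 66.7]
force: [0.6, 0.2, -1.5]
opening: 0.0005
```

Run:
```python
from h import *
st()
b=ctrl.snapshot("top");a=cv2.imread('pics/top0.png');cv2.imwrite("pics/t9.png",b)
cv2.imwrite('pics/cmp9.png',np.hstack([cv2.resize(i[185:325,295:430],None,fx=2.95,fy=2.95,interpolation=cv2.INTER_CUBIC) for i in(a,b)]))
im=ctrl.snapshot("scene");cv2.imwrite("pics/s9.png",cv2.resize(im[180:280,260:390],None,fx=6,fy=6))
```

```text
t 12.6167 fix [-205.1020366    48.39484981] tipz 0.22210586884673966 ori [178.25645721  -0.39496108  66.70351069] F [ 0.56297204  0.18181375 -1.50970921] Ffix [-0.44386304 -0.39112576] op 0.0004581884661219355
```

View pics/cmp9.png

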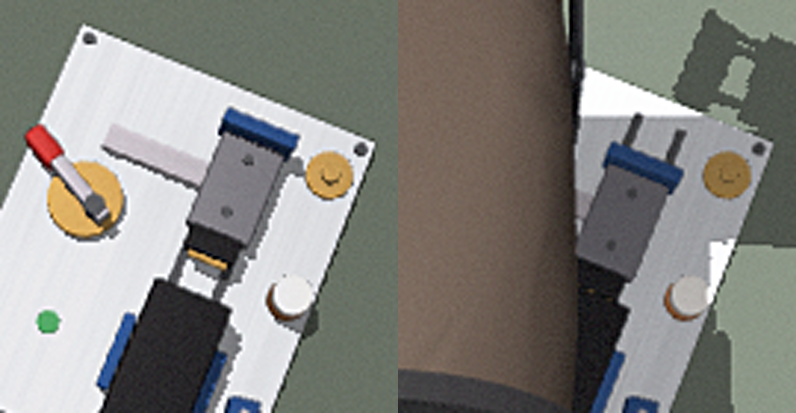

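View pics/s9.png

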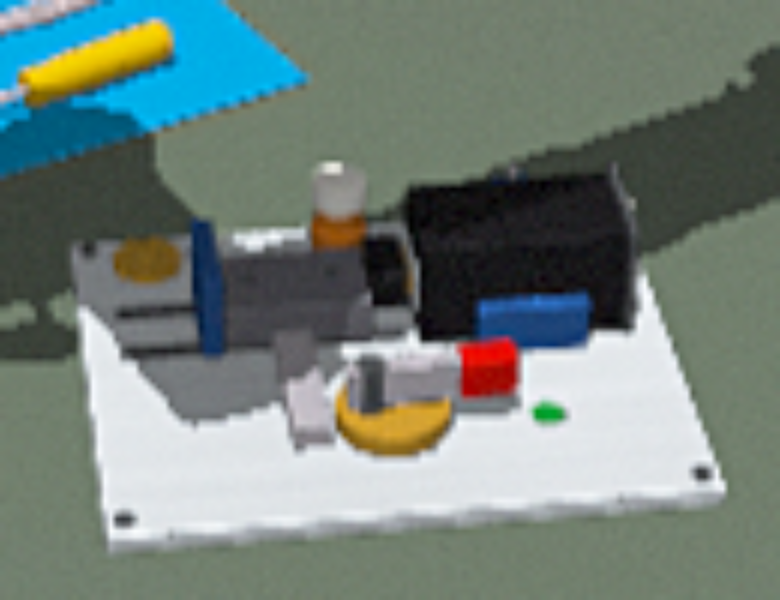

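Run:
```python
from h import *
def pt(p,z): return w2f(unproj('top',p[0]/2.95+295,p[1]/2.95+185,z))
for a,b in(((228,109),(212,145)),((249,160),(233,193)),((227,211),(212,245))): print(pt(a,.05),pt(b,.05))
st(); ctrl.close_job()
```

```text
[-88.95985301  19.95578995] [-57.60707405  19.14319887]
[-57.64810764  49.76356723] [-28.86348023  47.94029125]
[-14.08520291  48.872262  ] [14.69887395 48.05192998]
t 12.7167 fix [-201.94459986   48.39718797] tipz 0.218708161611124 ori [178.59435878  -0.38711851  66.66420819] F [ 0.28969822  0.67134678 -1.09076591] Ffix [ 0.00187509 -0.73118263] op 0.00047990716539876246
the job is handed in; nothing more can be done
```

I turned the red lever anticlockwise to the low point with closed fingertips. I then pushed the blue plate forward until it stopped, backed the hand away and handed the job in at 12.7 s.

- **Cam:** it measured about -0.07 rad after the push, against a limit of ±0.4. In the last picture the lever still points at the green dot.
- **Slide:** its tip did not move under about 35 N, against roughly 2 N of slide friction, so I take it to be at the hard stop. The follower's front edge measured x ≈ 1 mm, about where I worked out home should be.
- **Disagreement:** the pictures gave a slide movement of 27 to 31 mm, depending on the feature used. The slide started somewhere between 0 and 6 mm, so the pictures alone don't prove it is past 31 mm. I relied on the hard stop and the follower position for that.
- **Sideways and downward force:** during that hard push the wrist also read about 11 N sideways and 23 N downward. I did not explain these.
- **Loose parts:** the gear and jar looked unmoved in the last pictures. I did not compare the motor or the tools carefully, but the hand stayed clear of them.
- **At hand-in:** the hand was clear of the fixture, with only about 1 N of residual force at the wrist.

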